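# Shift the gearbox on the test bench into third

### The arm

A 6-joint arm with a two-finger parallel gripper is mounted at the origin on the work surface. World frame = base frame: x ahead of the robot, y to its left, z up, the work surface at z = 0. Lengths are in m, angles in rad, forces in N, time in s.
With the tool pointing down it reaches from about 0.4 to 0.825 m from the base axis. Payload 7 kg.
Tool frame: the origin (TCP) lies midway between the tips of the shut fingers; the grasp point (between the pads) lies 19 mm behind it; z points along the fingers, y is the line along which they close (so a half turn about z gives the same grasp; the last joint's range is limited). The gripper opens to 88 mm and grips with 3 to 60 N. Pads are 19 mm wide; open, the fingers measure 130 mm over their backs; the gripper's body (78 mm by 193 mm) begins 47 mm behind the grasp point.
Start: joints at [1.427, 0.359, 0.012, 0, -1.224, -0.288], TCP at [0.282, 0.613, 0.227] pointing down, gripper open.
Joint ranges: [-3.07, 3.07], [-1.43, 2.12], [-1.02, 1.25], [-3.03, 1.67], [-3.05, -0], [-3.03, 3.03]. Speed limits (rad/s): [2.39, 2.39, 3.01, 3.14, 3.14, 3.14].

### API

Orientations are given as a 3x3 rotation matrix whose columns are the frame's x, y, z axes.
In Python, from rig import robot, claw, solve_ik, monitor, imaging, job gives the robot as it stands. Calls block until the motion is done:
- robot.move_pose(position, orientation): joint-space move of the TCP to a pose.
- robot.servo_line(position, ori=None, vel=0.15, guard=None): straight line of the TCP; ori=None keeps the orientation; vel is the mean speed in m/s. With guard (N) it stops when the force on the tool has changed by that much, and returns True; else False.
- robot.move_joints(angles): joint-space move.
- claw.set_gripper(opening): opening from 0.0 (shut) to 1.0 (fully open); the grip force is fixed at half the most; returns when the fingers have stopped.
- robot.dwell(seconds).
- solve_ik(position, orientation): joint angles nearest the present ones, or None.
- monitor.get_state(): the state.
- imaging.get_image(name): name is "scene" or "side" or "wrist"; returns a dict with "frame" (420x560x3 uint8, red, green, blue), "range_z" (420x560 float32, m along the optical axis (not along the pixel's ray), 0 where there is no reading), "camera_matrix" (3x3 intrinsics, pixels), "rvec" (rotation vector, rad) and "tvec" (3), from world to camera coordinates, as OpenCV has them; the wrist camera has in their place "T_tool_cam" (4x4, takes a point from camera to tool coordinates, whose origin is the TCP and whose axes are the flange's). Camera axes: x right, y down, z forward; pixel columns grow to the right and rows downward; lengths in m; the calibration is good to about 2 mm. A picture is of the moment at which its call begins: read the wrist's pose just before it.
A pose or a line that the arm cannot do raises robot.Unreachable and nothing moves.
- job.finish_job(): hands the job in; it is judged then, once.
The state is a dict: "time": time; "qpos": joint angles; "qd": joint speeds; "effort": joint torques, N m; "position": TCP position; "orientation": TCP orientation; "force": force on the tool from outside, world axes, zero at the start; "torque": the same for the moment, N m; "grip_width": opening from 0.0 (shut) to 1.0 (fully open); "finger_force": force on a finger pad.
Only numpy, scipy, OpenCV 4.12 (cv2) and the standard library are available. Lean on these libraries where they do the work, as an engineer would, in place of code of your own. Each camera call takes 0.05 s, during which the arm holds its last target. There are 200 camera calls.

### The job

Shift the gearbox on the bench into third: with the fingertips, push the red-knobbed lever from wherever it stands in the left-hand slots to the neutral channel, across to the right-hand side, and then forward, away from the robot, fully home in the third slot (three green dots). Only push the knob sideways: do not pull it up, because that works the reverse lock-out. Leave the parts lying around the gearbox where they are, and finish clear of everything.

Things in the scene. Friction and masses are not known exactly. Their poses are not given: they have to be found in the camera images.
- gearbox: Dark green fixed gearbox, foot 240 (x) by 190 (y) mm, housing 200 by 155, 105 mm high; 24 mm shaft stub out of its +x side to x = 155 mm. Origin: centre of its underside. x is 'forward' (away from the robot), y 'left' as seen from the robot, z up; yaw varies. On top a 110 by 110 mm metal gate plate, top at 126 mm, with the H-shaped opening.
- gate (a point): Centre of the gate plate's top, axes as the gearbox. The H: two 18 mm wide slots along x at y = +20 and -20 mm, each from x = -28 to 28 mm, joined by a neutral channel along y, 18 mm wide, at x = 0. Slot ends: first front left (+x, +y; 1 black dot), second rear left (-x, +y; 2 black), third front right (+x, -y; 3 green), fourth rear right (-x, -y; 4 black).
- slot3 (a point): Point at the top of the gate plate where the lever's axis passes when fully home in the third slot: (22, -20, 126) mm in the gearbox frame.
- knob_mid (a point): Centre of the red ball knob, 44 mm diameter: 165 mm along the lever from its pivot, which is at (0, 0, 50) mm in the gearbox frame; 195 to 215 mm above the bench. Below the ball a black collar 22 mm across (128 to 148 mm from the pivot), then the bare 12 mm rod. The knob travels up to about 50 mm each way in x and y.
- gear_cross (a joint): Sideways angle of the lever about the gearbox x axis through the pivot (rad). 0 is mid neutral channel; positive leans right (gearbox -y). Left slots at about -0.27, right slots at about +0.27, with about 0.04 of play either way. Starts left. Stays where it is left: friction of about 3 N at the knob.
- gear_shift (a joint): Fore-and-aft angle of the lever about its y axis, which tilts with gear_cross (rad). 0 is neutral; positive leans forward (gearbox +x). Slot ends at about +0.29 (forward, home) and -0.29 (back). It can cross only within about 0.03 of 0. Starts anywhere from -0.26 to 0.26. Stays where it is left: friction of about 3 N at the knob.
- gear_lift (a joint): How far the spring-loaded knob has been pulled up along the lever (m): 0 at rest, at most 0.020; starts to rise at about 22 N of pull and springs back.
- carriage: Loose steel linear-guide carriage with red ends, 72 by 44 by 28 mm, lying beside the gearbox; origin at the centre of its underside. Leave alone.
- bearing: Loose steel bearing ring, 52 mm outside, 15 mm high, lying flat beside the gearbox; origin at the centre of its underside. Leave alone.
- carton: Loose open cardboard carton, 110 by 85 by 55 mm; origin at the centre of its underside. Leave alone.
- driver: Loose screwdriver, 190 mm long, lying on the bench along its own x axis. Leave alone.

How it is judged:
On the way, in this order (a step that is already met when the one before it is completed fails the run):
1. the lever has been pushed across the neutral channel to the right-hand side (value of joint gear_cross above 0.2 rad and value of joint gear_shift between -0.1 and 0.1 rad), for 0.1 s.
2. the lever is pushed forward, home in the third slot (value of joint gear_cross above 0.2 rad and value of joint gear_shift above 0.24 rad), for 0.2 s.
At the end, for the whole second after the job is handed in: The lever rests in the third slot: leaning right (gear_cross above 0.2 rad) and fully forward (gear_shift above 0.24 rad of about 0.29), at rest, its knob down (within 3 mm), the loose parts within 20 mm of where they lay (all of step 2 and value of joint gear_lift below 0.003 m and velocity of joint gear_cross between -0.05 and 0.05 rad/s and velocity of joint gear_shift between -0.05 and 0.05 rad/s and distance of each of carriage, bearing, carton, driver from where it was at the start of the episode below 0.02 m); the robot touches nothing.
It fails at once if the knob is pulled up more than 8 mm (value of joint gear_lift above 0.008 m).
It fails at once if a loose part is moved more than 20 mm (distance of any of carriage, bearing, carton, driver from where it was at the start of the episode above 0.02 m).
It fails at once if a loose part is lifted off the bench (height (world z) of any of carriage, bearing, carton, driver above 0.03 m).
It also fails if it takes over 72 s, if anything falls off the work surface, if the arm or the gripper's body presses on something with over 40 N, if the wrist force passes 120 N, or if a joint passes its speed limit or range.

## Working session

There is one attempt and no reset: what is moved stays moved. The work goes in short steps, each a Python script; the robot and the scene stay as the last script left them, time stands still between calls to the robot, and variables do not carry over. Pictures are saved under pics/ and viewed, at most 10 in all, crops included, and the job is handed in when it is done.

```bash
ls; mkdir -p pics
python3 - <<'E'
from rig import *
import cv2,numpy as np
s=monitor.get_state();print(s['time'],s['position'],s['force'])
a=[]
for n in ['scene','side']:
    d=imaging.get_image(n);np.savez(n+'.npz',**d);cv2.imwrite(f'pics/{n}.png',d['frame'][:,:,::-1])
    R=cv2.Rodrigues(d['rvec'])[0];print(n,-R.T@d['tvec'].ravel(),R[2])
    a.append(d['frame'][:,:,::-1])
cv2.imwrite('pics/both.png',cv2.resize(np.vstack(a),(400,600)) if 0 else a[0])
E
```

```text
pics
0.0 [0.2823121  0.61256343 0.22559662] [0.19519011 0.06736973 0.09530963]
scene [ 1.25416356 -0.40117194  1.11743224] [-0.51623508  0.35930763 -0.77743126]
side [0.28264582 0.57658976 0.91014   ] [ 0.3567091  -0.54029251 -0.76213032]
```

View pics/scene.png

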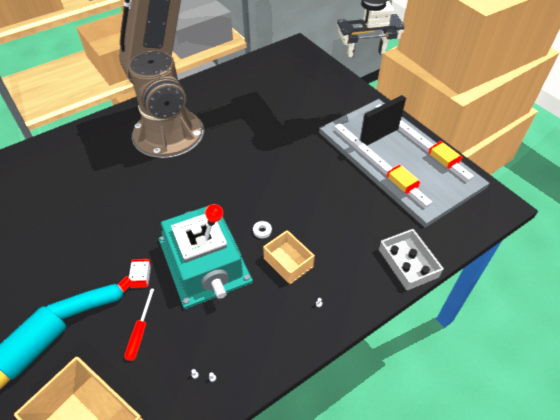

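View pics/side.png

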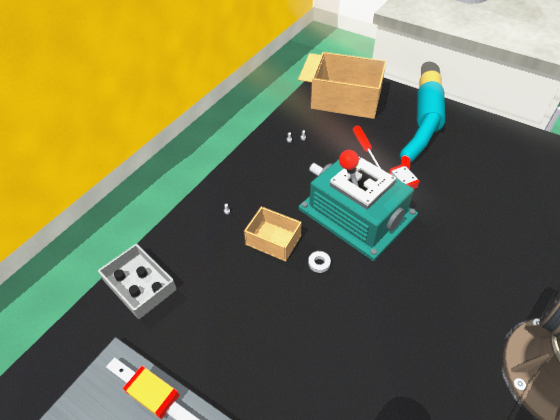

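The scene picture shows the gearbox at about (205,250) with the red knob at (214,213). In the side picture the knob is at (348,160), with the bearing, carton, carriage and driver lying around the box. Next I get the plate pose from depth and the knob from the two views.

```bash
cat > h.py <<'E'
import numpy as np,cv2
def cloud(d):
    R=cv2.Rodrigues(d['rvec'])[0];K=d['camera_matrix'];z=d['range_z']
    v,u=np.mgrid[:z.shape[0],:z.shape[1]]
    P=np.stack([(u-K[0,2])/K[0,0]*z,(v-K[1,2])/K[1,1]*z,z],-1)
    return (P-d['tvec'].ravel())@R
def knob(d,near=None,r=0.022):
    """ball centre: red blob, ray through its middle, depth of the blob + r; returns origin, ray, blob"""
    f=d['frame'].astype(int);W=cloud(d)
    m=((f[...,0]>110)&(f[...,1]<60)&(f[...,2]<60)&(W[...,2]>.16)&(W[...,2]<.26)&(d['range_z']>0)).astype(np.uint8)
    if near is not None: m&=(np.linalg.norm(W[...,:2]-near,axis=-1)<.12).astype(np.uint8)
    n,l,s,c=cv2.connectedComponentsWithStats(m);i=1+np.argmax(s[1:,4])
    P=W[l==i]
    # linear sphere fit with known radius start
    from scipy.optimize import least_squares
    o=least_squares(lambda c:np.linalg.norm(P-c,axis=1)-r,P.mean(0)-[0,0,.01],loss='soft_l1',f_scale=.002)
    return o.x,s[i],c[i]
E
python3 - <<'E'
from h import *
for n in ['scene','side']:
    d=dict(np.load(n+'.npz'));W=cloud(d)
    print(n,'knob',*knob(d))
    f=d['frame'].astype(int)
    k=knob(d)[0]
    m=(abs(W[...,2]-.126)<.006)&(np.linalg.norm(W[...,:2]-k[:2],axis=-1)<.15)&(f.min(-1)>120)
    P=W[m];print(len(P),P[:,2].mean());r=cv2.minAreaRect((P[:,:2]*1000).astype(np.float32));print('plate',r)
    # housing top incl teal
    m=(abs(W[...,2]-.105)<.004)&(np.linalg.norm(W[...,:2]-k[:2],axis=-1)<.2);P=W[m]
    print('housing',cv2.minAreaRect((P[:,:2]*1000).astype(np.float32)))
    # obstacles
    m=(W[...,2]>.02)&(d['range_z']>0)&(np.linalg.norm(W[...,:2]-k[:2],axis=-1)<.45)&(f[...,2]>f[...,0]+60)
    P=W[m]
    for x in np.arange(.3,1.1,.1):
        for y in np.arange(-.9,.5,.1):
            q=P[(abs(P[:,0]-x)<.05)&(abs(P[:,1]-y)<.05)]
            if len(q)>10: print('teal',x.round(2),y.round(2),q[:,2].max().round(3))
E
```

```text
scene knob [ 0.56096878 -0.11564142  0.20758116] [206 205  17  18 226] [213.81415929 212.92035398]
1192 0.12579256506982123
plate ((535.3424682617188, -155.958740234375), (110.36402893066406, 116.00785064697266), 79.6948013305664)
housing ((536.8197021484375, -156.67295837402344), (153.89747619628906, 203.25640869140625), 79.7252426147461)
teal 0.4 -0.2 0.11
teal 0.4 -0.1 0.111
teal 0.5 -0.6 0.09
teal 0.5 -0.5 0.086
teal 0.5 -0.4 0.058
teal 0.5 -0.2 0.112
teal 0.5 -0.1 0.11
teal 0.6 -0.3 0.09
teal 0.6 -0.2 0.111
teal 0.6 -0.1 0.111
side knob [ 0.55893668 -0.11494119  0.20864236] [339 153  16  17 139] [345.78417266 162.56834532]
1306 0.12668000555049008
plate ((532.4409790039062, -154.9467315673828), (113.39356994628906, 112.2428207397461), 79.84291076660156)
housing ((531.9505615234375, -152.70208740234375), (155.45059204101562, 200.02249145507812), 79.455810546875)
teal 0.4 -0.2 0.109
teal 0.4 -0.1 0.109
teal 0.5 -0.6 0.088
teal 0.5 -0.5 0.087
teal 0.5 -0.4 0.06
teal 0.5 -0.2 0.111
teal 0.5 -0.1 0.111
teal 0.6 -0.2 0.111
teal 0.6 -0.1 0.11
```

Plate and housing agree: centre is about (0.534, -0.155) and yaw about -10.3°. The knob is at gearbox (18, 44) mm, so the lever is left with shift about +0.11. I'll shut the fingers, go in front of the knob and pull it back to neutral by pushing on its front.

```bash
cat >> h.py <<'E'
from rig import *
C=np.array([.534,-.155]);YAW=np.radians(-10.3);c_,s_=np.cos(YAW),np.sin(YAW)
RZ=np.array([[c_,-s_],[s_,c_]])
def w(x,y,z): return np.r_[C+RZ@np.array([x,y])/1000,z]
X=np.r_[RZ[:,0],0];Z=np.array([0,0,-1.]);ORI=np.stack([X,np.cross(Z,X),Z],1)
def pose():
    for n in ['scene','side']:
        try:
            d=imaging.get_image(n);k,b,_=knob(d,C)
            g=RZ.T@(k[:2]-C)*1000
            print(n,'knob gb',g.round(1),'z',k[2].round(4),'npx',b[4],'shift %.3f cross %.3f'%(np.arcsin(g[0]/165),-np.arctan2(g[1],k[2]*1000-50)))
        except Exception as e: print(n,'no knob',e)
def st(t=''):
    s=monitor.get_state();p=s['position'];print(t,round(s['time'],1),'tcp gb',(RZ.T@(p[:2]-C)*1000).round(1),p[2].round(4),'F',(RZ.T@s['force'][:2]).round(1),s['force'][2].round(1))
def go(x,y,z=.192,vel=.1,guard=None,t=''):
    r=robot.servo_line(w(x,y,z),vel=vel,guard=guard);st(f'{t} {r}');return r
E
python3 - <<'E'
from h import *
pose()
p=monitor.get_state()['position'];print(solve_ik(w(80,44,.192),ORI),solve_ik(w(80,44,.192),ORI@np.diag([-1,-1,1])))
robot.servo_line([p[0],p[1],.38],vel=.2);claw.set_gripper(0)
robot.move_pose(w(78,44,.33),ORI);st()
go(78,44,.192,guard=8,t='down')
go(33,44,vel=.05,guard=15,t='push back')
pose()
d=imaging.get_image('scene');f=d['frame'][:,:,::-1][130:320,110:310];cv2.imwrite('pics/a.png',cv2.resize(f,None,fx=3,fy=3))
E
```

```text
scene knob gb [19.4 43.8] z 0.2077 npx 228 shift 0.118 cross -0.271
side knob gb [17.  43.8] z 0.2089 npx 146 shift 0.103 cross -0.269
[ 0.10738476  0.31384362 -0.1345358   0.         -1.1224169   1.28364265] [ 0.10738476  0.31384362 -0.1345358   0.         -1.1224169  -1.85795   ]
 5.4 tcp gb [78.1 44.7] 0.33 F [0.1 0.3] -0.4
down False 6.9 tcp gb [78.4 44.1] 0.1927 F [0.3 0.9] 0.4
push back False 8.0 tcp gb [33.2 44. ] 0.192 F [2.2 0.1] 2.2
scene no knob attempt to get argmax of an empty sequence
side knob gb [ 1.1 44.3] z 0.2099 npx 225 shift 0.007 cross -0.270
```

View pics/a.png

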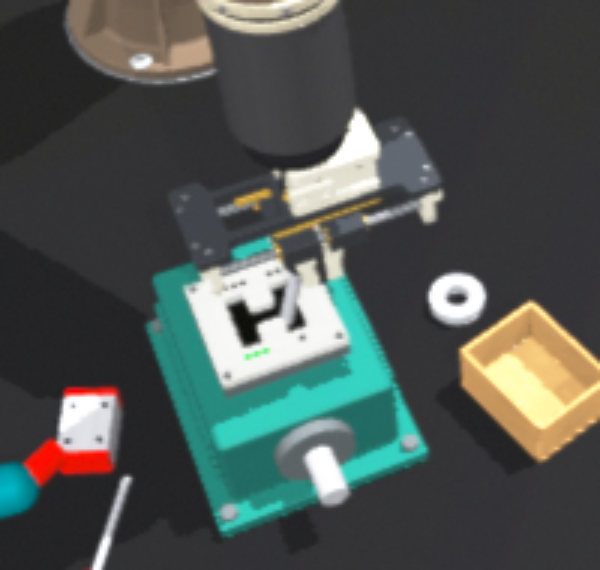

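The picture shows the shut fingers in front of the knob (about (310,260)), which has come back to about neutral. Next I push 2 mm more, go round to the left, and push across.

Run:
```python
from h import *
go(31.5,44,vel=.02,guard=15);robot.dwell(.2)
go(60,44);go(60,108);pose()
go(0,108)
pose()
r=go(-3,-0,vel=.05,guard=14,t='cross')
robot.dwell(.3);st();pose()
```

```text
False 8.4 tcp gb [31.4 44. ] 0.1919 F [ 3.2 -0. ] 2.7
 False 9.0 tcp gb [59.2 43.8] 0.1911 F [ 0.4 -0.7] -0.5
 False 9.8 tcp gb [ 59.9 108.1] 0.192 F [-1.2 -0.4] -0.5
scene knob gb [ 2.  43.4] z 0.2097 npx 15 shift 0.012 cross -0.265
side knob gb [-0.6 44.5] z 0.2097 npx 257 shift -0.004 cross -0.272
 False 10.7 tcp gb [  0.5 108.1] 0.1923 F [0.3 0.4] 0.4
scene knob gb [ 1.4 44.4] z 0.2087 npx 190 shift 0.009 cross -0.273
side knob gb [-30.7  71.5] z 0.2034 npx 42 shift -0.187 cross -0.436
cross False 13.1 tcp gb [-3.2  0.1] 0.1918 F [0.5 2.5] -0.1
 13.4 tcp gb [-3.1  0. ] 0.1919 F [0.7 2.7] -0.4
scene knob gb [  1.3 -37.2] z 0.2109 npx 200 shift 0.008 cross 0.227
side knob gb [ -0.5 -36.4] z 0.2139 npx 35 shift -0.003 cross 0.218
```

Run:
```python
from h import *
go(-3,-9,vel=.03,guard=14,t='cross');robot.dwell(.3);pose()
go(-3,20);go(-62,20);go(-62,-44)
pose()
go(16,-44,vel=.05,guard=14,t='fwd');robot.dwell(.3);st();pose()
```

```text
cross False 13.9 tcp gb [-3.1 -9.4] 0.192 F [-0.1  2.6] -0.7
scene knob gb [  1.2 -46.2] z 0.2086 npx 213 shift 0.007 cross 0.283
side knob gb [ -0.6 -45.1] z 0.2112 npx 45 shift -0.004 cross 0.273
 False 14.8 tcp gb [-3.  20.3] 0.1921 F [-0.1 -0.3] 0.3
 False 15.5 tcp gb [-61.5  20. ] 0.1923 F [ 0.7 -0.1] -0.2
 False 16.3 tcp gb [-62. -44.] 0.1919 F [-0.4 -0.4] 0.9
scene knob gb [  1.3 -46.2] z 0.2086 npx 250 shift 0.008 cross 0.284
side no knob attempt to get argmax of an empty sequence
fwd False 18.1 tcp gb [ 13.8 -44. ] 0.1909 F [-7.4 -0.3] -2.0
 18.4 tcp gb [ 13.8 -44. ] 0.191 F [-7.1  1.3] -2.4
scene knob gb [ 46.  -44.8] z 0.2028 npx 239 shift 0.282 cross 0.285
side no knob attempt to get argmax of an empty sequence
```

Run:
```python
from h import *
go(19,-44,vel=.03,guard=8,t='fwd');robot.dwell(.2)
go(-50,-44,vel=.1);go(-60,-44,.36)
robot.dwell(.3);pose()
d=imaging.get_image('scene');f=d['frame'][:,:,::-1][130:320,110:310];cv2.imwrite('pics/b.png',cv2.resize(f,None,fx=3,fy=3))
```

```text
fwd False 18.8 tcp gb [ 14.9 -44.2] 0.1907 F [-14.2   1.6] 2.1
 False 19.8 tcp gb [-49.1 -43.9] 0.1924 F [ 0.2 -0.5] -0.3
 False 21.6 tcp gb [-60.2 -44. ] 0.3594 F [-0.5 -0.3] -0.4
scene knob gb [ 46.4 -44.6] z 0.2023 npx 231 shift 0.285 cross 0.285
side knob gb [ 44.3 -44.5] z 0.2036 npx 191 shift 0.272 cross 0.282
```

View pics/b.png

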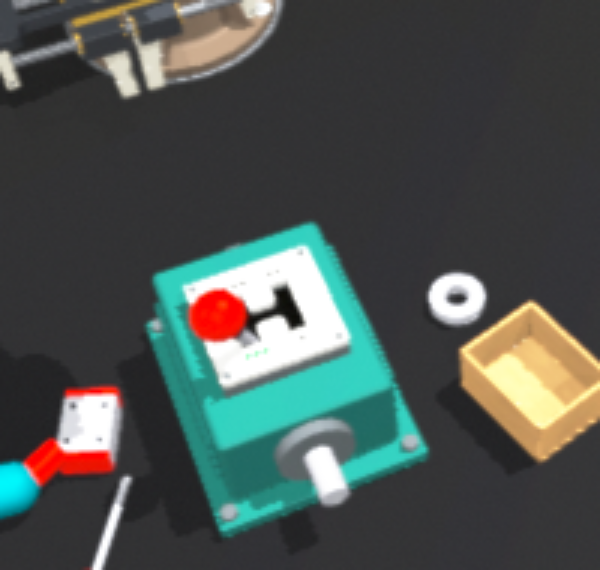

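The picture shows the knob at (217,315), with the rod at the three-green-dot end of the slot (250,345). The loose parts are unmoved and the gripper is clear, so I hand the job in.

```bash
python3 -c "
from rig import *
print(job.finish_job())"
```

```text
the job is handed in; nothing more can be done
None
```

The lever is home in third (measured shift about 0.28 rad, cross about 0.28 rad), the loose parts look unmoved, the arm is clear, and the job is handed in; no verdict was returned.

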